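# Meter two chocolate bars from a tipping dispenser

## Task

Slide the catch tray fully home under the mouth of the tipping dispenser. Then press the red pad down slowly to tip the trough until the first bar slides out, hold it there until that bar lies still in the tray with the others still in the trough, then tip on until the second bar is in the tray too, and ease the trough gently back to rest with the last two bars still in it. Do not touch the bars, do not let the trough swing fast or drop, and leave the other things on the counter where they are.

Things in the scene. Friction and masses are not known exactly. Their poses are not given: they have to be found in the camera images.
- stand: fixed dark wooden stand of the tipping dispenser, 0.47 m long, 0.15 m wide; origin on the counter straight below the trough's pivot; z up, -x points the way it pours (to the tray), +y to the side with the red press pad. Two cheeks carry the trough's pivot 100 mm above the counter; two 10 mm high runner rails for the tray reach 265 mm to -x, 72 mm either side of the middle
- trough (a joint): tipping angle of the steel trough in rad: 0 at rest on its rear block, grows as the mouth tips down, stop at 0.65. It tips when the red pad is pressed down and falls back by its own weight when let go. The pad needs roughly 14 N with four bars aboard; this drops by about 0.6 N once the first has gone and about 1.4 N more after the second
- trough_pivot (a point): point on the tipping axis (100 mm up), midway between the trough's walls; axes turn with the trough, parallel to the stand's at rest. The trough is a polished steel chute 104 mm wide from its mouth at x = -12 mm to a back wall at x = 187 mm; walls rise 38 mm above the pivot. The four bars' seats are centred at x = 34, 78, 122 and 168 mm
- trough_mouth (a point): middle of the pouring lip. The floor is arched: at rest seat one slopes 5 degrees down to the mouth, seats two, three, four 1, 7, 13 degrees up to it, so each bar needs 0.105 rad more tipping than the one before. How slippery it is is unknown (slip angle 10 to 24 degrees): bar one goes between 0.08 and 0.36 rad. A bar that starts to slide runs out by itself in about a second
- pad_top (a point): centre of the top face of the red press pad, 34 x 34 mm, on an arm beside the trough, 133 mm above the counter at rest. It sits at (-65, 94, 33.5) mm from the trough's pivot in the trough's axes, turning with it, so that it moves almost straight down as pressed (46 mm down at 0.65 rad); nothing is below it
- tray (a joint): how far the catch tray stands out from its home under the mouth, in m: 0 fully home (a hard stop), up to 0.11 out. It slides on runners along the stand's x axis and stays where it is left; about 2 N moves it
- tray_floor (a point): centre of the inner floor of the pale wooden catch tray, 7 mm above the counter; axes like the stand's. Tray 135 mm (x) by 130 mm (y) outside, walls 4 mm thick, rim 44 mm above the counter
- tray_front (a point): centre of the outer front face of the tray (the face looking to the stand's -x), 27 mm above the counter; 149.5 mm from the stand's origin when home; push here to the stand's +x to send it home. A small brass grip, 60 mm wide, tops the face, up to 51 mm above the counter
- bar_1: wrapped chocolate bar, 36 mm (its x) by 92 mm (its y) by 24 mm high, about 120 g (100 to 145 g), gold foil with a paper sleeve (red); origin at the centre of its underside. At the start it is number one (nearest) from the mouth, lying across the trough. Must not be touched by the robot
- bar_2: wrapped chocolate bar, 36 mm (its x) by 92 mm (its y) by 24 mm high, about 120 g (100 to 145 g), gold foil with a paper sleeve (blue); origin at the centre of its underside. At the start it is number two from the mouth, lying across the trough. Must not be touched by the robot
- bar_3: wrapped chocolate bar, 36 mm (its x) by 92 mm (its y) by 24 mm high, about 120 g (100 to 145 g), gold foil with a paper sleeve (green); origin at the centre of its underside. At the start it is number three from the mouth, lying across the trough. Must not be touched by the robot
- bar_4: wrapped chocolate bar, 36 mm (its x) by 92 mm (its y) by 24 mm high, about 120 g (100 to 145 g), gold foil with a paper sleeve (orange); origin at the centre of its underside. At the start it is number four (rearmost) from the mouth, lying across the trough. Must not be touched by the robot
- scoop: steel sweet scoop with a wooden handle, 42 x 138 x 21 mm, lying; origin under its middle. Leave alone
- brush: crumb brush, 26 x 131 x 30 mm, lying; origin under its middle. Leave alone
- bowl: oval bowl of hazelnuts, 94 x 128 x 53 mm; origin under its centre. Leave alone

How it is judged:
By the outcome, as a careful person would: the job done as asked, in the order asked, and still so for the second after the job is handed in, with the robot touching nothing.
It also fails if it takes over 61 s, if anything falls off the work surface, if the arm or the gripper's body presses on something with over 40 N, if the wrist force passes 120 N, or if a joint passes its speed limit or range.

## Robot

A 6-joint arm with a two-finger parallel gripper is mounted at the origin on a cart in front of the work surface, level with it; the furniture and walls round the work are solid. World frame = base frame: x ahead of the robot, y to its left, z up, the work surface at z = 0. Lengths are in m, angles in rad, forces in N, time in s.
With the tool pointing down it reaches from about 0.35 to 0.85 m from the base axis. Payload 8.1 kg.
Tool frame: the origin (TCP) lies at the very end of the fingers, on their centre line; the grasp point (between the pads) lies 19 mm behind it; z points along the fingers, y is the line along which they close (so a half turn about z gives the same grasp; the last joint's range is limited). The gripper opens to 93 mm and grips with 3 to 60 N. Pads are 15 mm wide; open, the fingers measure 128 mm over their backs; the gripper's body (75 mm by 188 mm) begins 65 mm behind the grasp point.
Start: joints at [1.24, 0.13, 1.488, -0, 1.523, -0.085], TCP at [0.146, 0.582, 0.219] pointing down, gripper open.
Joint ranges: [-2.96, 2.96], [-0.89, 2.26], [0.02, 2.5], [-1.34, 4.48], [0, 2.73], [-2.66, 2.66]. Speed limits (rad/s): [2.39, 2.39, 2.79, 3.14, 3.14, 3.14].

## Interface

Orientations are given as a rotation vector (axis times angle).
In Python, from plant import robot gives the robot as it stands.
- The arm moves only by the tool play_rows, never from a script. Its argument "deltas" is one flat list of numbers, 5 for each row, row after row: the shift along the tool's x, y, z in mm, then the turn about the tool's z in degrees, then the finger opening in mm, from 0 to 93. A call has 1 to 10 rows; each row shifts and turns the commanded pose from where the row before left it, along the tool's axes as they then stand; what a row does not reach is not made up. A row lasts 1/12 s, in which the tool goes at most 41.7 mm and 7.16 degrees, less where a joint would pass 70% of its speed; a pose out of reach is approached as far as the arm can. A call with a gripper value outside its range is refused whole. The fingers move at their own pace and stop on an object; "newtons" is the grip in N (left out, the last holds). Time passes only in rows, so rows that do not move let the fingers close. It gives the time, the measured TCP pose, the force, the opening and the grip force at its end, in the units of the state.
- robot.read_state(): the state, without advancing time (a new reading comes with each control period).
- robot.read_camera(name): name is "side" or "top"; returns a dict with "pixels" (384x512x3 uint8, blue, green, red), "mtx" (3x3 intrinsics, pixels), "eye" and "rotation" of the camera in the world. Camera axes: x right, y up, looking along -z (the intrinsics and any distortion apply to the point x, -y, -z); pixel columns grow to the right and rows downward; lengths in m; the calibration is good to about 2 mm. A picture is of the moment at which its call begins. There is no depth.
- robot.close_job(): hands the job in; it is judged then, once.
The state is a dict: "t": time; "q": joint angles; "dq": joint speeds; "joint_torque": joint torques, N m; "tool_pos": TCP position; "orientation": TCP orientation; "force": force on the tool from outside, world axes, zero at the start; "wrist_torque": the same for the moment, N m; "opening": finger opening in m; "gripper_force": force on a finger pad.
Only numpy, scipy, OpenCV 4.12 (cv2) and the standard library are available. Lean on these libraries where they do the work, as an engineer would, in place of code of your own. Each camera call takes 0.05 s, during which the arm holds its last target. There are 200 camera calls.

## Working session

There is one attempt and no reset: what is moved stays moved. The work goes in short steps, Python scripts to look and compute and a tool call to move; the robot and the scene stay as the last step left them, time stands still between calls to the robot, and variables do not carry over. Pictures are saved under pics/ and viewed, at most 10 in all, crops included, and the job is handed in when it is done.

Besides the shell and the picture viewer there is one more tool, called as a command line: name --argument value ..., lists and objects as JSON in quotes. play_rows: Moves the arm, as the interface text tells. Its arguments: {"type":"object","properties":{"deltas":{"type":"array"},"newtons":{"type":"number"}},"required":["deltas"]}

```bash
ls; mkdir -p pics; cat > h.py <<'E'
import numpy as np, cv2
from plant import robot
def cam(n,save=None):
    c=robot.read_camera(n)
    if save: cv2.imwrite('pics/'+save,c['pixels'])
    return c
def ray(c,u,v):
    p=cv2.undistortPoints(np.array([[[u,v]]],float),np.array(c['mtx']),np.array(c.get('dist',np.zeros(5)),float))[0,0]
    return np.array(c['eye']),np.array(c['rotation'])@np.array([p[0],-p[1],-1.])
def onz(c,u,v,z):
    e,d=ray(c,u,v); return e+d*(z-e[2])/d[2]
def tri(c1,p1,c2,p2):
    A=0;b=0;L=[]
    for c,p in((c1,p1),(c2,p2)):
        e,d=ray(c,*p); d=d/np.linalg.norm(d); M=np.eye(3)-np.outer(d,d); A=A+M; b=b+M@e; L.append((M,e))
    x=np.linalg.solve(A,b); return x,[np.linalg.norm(M@(x-e)) for M,e in L]
E
python3 - <<'E'
from h import *
for n in('top','side'):
    c=cam(n,n+'0.png'); print(n,c.keys(),c['mtx'],c['eye'],c['rotation'])
s=robot.read_state();print(s)
E
```

```text
pics
top dict_keys(['pixels', 'mtx', 'eye', 'rotation']) [[444.3773865    0.         252.36472688]
 [  0.         444.3773865  190.00721888]
 [  0.           0.           1.        ]] [ 0.30537252 -0.05130663  1.28824415] [ 0.17937512 -0.15699152 -1.45433266]
side dict_keys(['pixels', 'mtx', 'eye', 'rotation']) [[460.74189053   0.         255.68496354]
 [  0.         460.74189053 190.95648926]
 [  0.           0.           1.        ]] [0.50709272 1.24428358 0.67429685] [ 0.02317312 -1.66858567 -2.57280579]
{'t': 0.1, 'q': array([ 1.23955944e+00,  1.31098529e-01,  1.48913929e+00, -2.55405361e-05,
        1.52299542e+00, -8.54337254e-02]), 'dq': array([-2.56103565e-03, -3.71229133e-03, -9.00071220e-04,  1.91984143e-04,
       -5.16028906e-04, -2.26679296e-05]), 'joint_torque': array([ 7.86134660e-04, -5.61340964e+01, -4.93094230e+01,  7.69812497e-02,
        2.92516494e-02, -1.24365956e-04]), 'tool_pos': array([0.14584527, 0.58148861, 0.21770172]), 'orientation': array([-3.85094827e-01, -3.11758318e+00,  2.52933484e-03]), 'force': array([ 0.93989266, -0.63314612,  0.21811608]), 'wrist_torque': array([-0.00522527,  0.0511562 ,  0.02598743]), 'gripper_force': 0.0, 'opening': 0.09296860385486982}
```

View pics/top0.png

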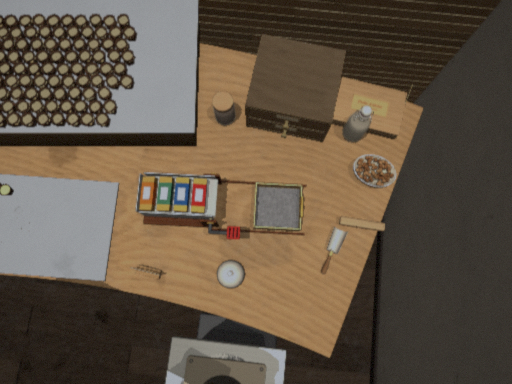

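View pics/side0.png

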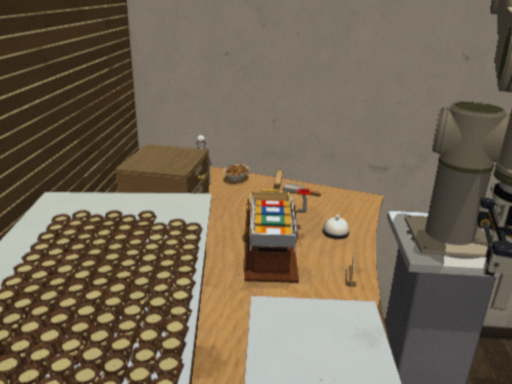

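The top view shows the trough at about (178,195) with its mouth to the right, the pad at (233,232) and the tray at (278,206), standing out. The side view looks from behind the trough, with the pad near (304,192).

```bash
sed -i "s/np.array(c\['rotation'\])@/cv2.Rodrigues(np.array(c['rotation']))[0]@/" h.py
python3 - <<'E'
from h import *
T=cam('top');S=cam('side')
for n,c,roi in(('t',T,(180,210,260,260)),('s',S,(240,170,330,250))):
    x0,y0,x1,y1=roi
    im=c['pixels'][y0:y1,x0:x1]; 
    big=cv2.resize(im,None,fx=8 if n=='t' else 8,fy=8,interpolation=cv2.INTER_CUBIC)
    b,g,r=[im[...,i].astype(int) for i in range(3)]
    m=((r>110)&(g<60)&(b<60)).astype(np.uint8)
    N,l,st,ce=cv2.connectedComponentsWithStats(m)
    for i in range(1,N):
        if st[i,4]>5: print(n,st[i],ce[i]+[x0,y0])
for u,v in((305,180),(305,234),(255,184),(302,184),(302,230),(254,230)): print('rail/tray rim',u,v,onz(T,u,v,0.01).round(3),onz(T,u,v,.044).round(3))
print('pad',onz(T,233,232,.133))
im=np.hstack([cv2.resize(T['pixels'][165:265,190:320],None,fx=4,fy=4,interpolation=cv2.INTER_CUBIC),cv2.resize(S['pixels'][160:235,230:330],None,fx=2.7,fy=400/75)])
cv2.imwrite('pics/z.png',im);print(im.shape)
E
```

```text
t [ 47  16  13  13 123] [233.01626016 232.52845528]
s [58 19 13  6 59] [303.76271186 191.40677966]
s [22 31 21  5 45] [271.62222222 203.73333333]
rail/tray rim 305 180 [ 0.633 -0.169  0.01 ] [ 0.625 -0.165  0.044]
rail/tray rim 305 234 [ 0.474 -0.182  0.01 ] [ 0.469 -0.179  0.044]
rail/tray rim 255 184 [ 0.605 -0.023  0.01 ] [ 0.597 -0.023  0.044]
rail/tray rim 302 184 [ 0.62  -0.161  0.01 ] [ 0.612 -0.158  0.044]
rail/tray rim 302 230 [ 0.484 -0.173  0.01 ] [ 0.48  -0.169  0.044]
rail/tray rim 254 230 [ 0.469 -0.035  0.01 ] [ 0.465 -0.035  0.044]
pad [0.44212459 0.01753227 0.133     ]
(400, 790, 3)
```

View pics/z.png

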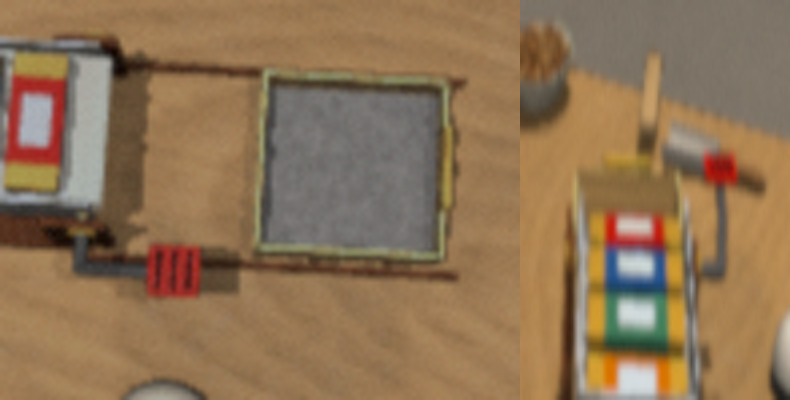

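The crop shows the tray rim corners at about (256,182.5), (302.5,184.5), (301,230.5) and (254,227.5). The rail ends are near (306,185.7) and (304,234), the pad is at (233,232.5), and the brass grip sits on the tray's right face.

```bash
python3 - <<'E'
from h import *
T=cam('top');S=cam('side')
p,res=tri(T,(233.0+.0,232.5),S,(303.76,190.9)); print('pad',p,res)
C=np.array([onz(T,u,v,.044)[:2] for u,v in((256,182.5),(302.5,184.5),(300.75,230.5),(253.75,227.5))])
print(C.round(3)); print('sides',[np.linalg.norm(C[i]-C[(i+1)%4]).round(3) for i in range(4)],'ctr',C.mean(0))
R=np.array([onz(T,u,v,.01)[:2] for u,v in((306.2,185.7),(304.2,234))]);print('rails',R,np.linalg.norm(R[0]-R[1]))
# yaw from pairs: stand +x dir
from math import *
dx=(C[0]+C[3]-C[1]-C[2]); dy=C[2]+C[3]-C[0]-C[1]; dr=R[1]-R[0]
print('yaw',atan2(dx[1],dx[0]),atan2(-dy[0],dy[1]),atan2(-dr[0],dr[1]))
# trough bars: blue, orange, green sleeve centres at z~.13
hsv=cv2.cvtColor(T['pixels'],cv2.COLOR_BGR2HSV)
for n,lo,hi in(('blue',(105,120,60),(125,255,255)),('green',(60,80,40),(90,255,255)),('red',(0,180,120),(6,255,255)),('orange',(9,200,180),(16,255,255))):
    m=cv2.inRange(hsv,lo,hi); m[:170]=0; m[220:]=0; m[:,:135]=0; m[:,225:]=0
    pt=cv2.findNonZero(m)
    r=cv2.minAreaRect(pt); print(n,len(pt),r,onz(T,*r[0],.14).round(3))
s=robot.read_state(); print(s['tool_pos'],cv2.Rodrigues(s['orientation'])[0].round(3))
E
```

```text
pad [0.44017883 0.01745356 0.13278082] [np.float64(0.0006717491796588894), np.float64(0.0006717491796588775)]
[[ 0.602 -0.026]
 [ 0.611 -0.159]
 [ 0.478 -0.166]
 [ 0.472 -0.034]]
sides [np.float64(0.134), np.float64(0.133), np.float64(0.132), np.float64(0.13)] ctr [ 0.54050462 -0.09622135]
rails [[ 0.61656597 -0.17350031]
 [ 0.47351476 -0.17981359]] 0.1431904541760458
yaw 1.6267616817306618 1.6254057775789483 1.6149007119034406
blue 141 ((181.248291015625, 193.5207061767578), (13.204231262207031, 20.097007751464844), 4.763641834259033) [0.528 0.165 0.14 ]
green 140 ((164.6219482421875, 192.9024658203125), (13.141351699829102, 20.42983627319336), 6.340191841125488) [0.524 0.209 0.14 ]
red 111 ((198.6571044921875, 194.64381408691406), (12.306015014648438, 20.753929138183594), 3.814074993133545) [0.53  0.119 0.14 ]Traceback (most recent call last):
  File "<stdin>", line 16, in <module>
cv2.error: OpenCV(4.12.0) /io/opencv/modules/imgproc/src/convhull.cpp:143: error: (-215:Assertion failed) total >= 0 && (depth == CV_32F || depth == CV_32S) in function 'convexHull'
```

play_rows --deltas '[0, 0, 0, 7, 0, 0, 0, 0, 7, 0, 0, 0, 0, 7, 0, 0, 0, 0, 7, 0, 0, 0, 0, 7, 0, 0, 0, 0, 7, 0, 0, 0, 0, 7, 0, 0, 0, 0, 7, 0, 0, 0, 0, 7, 0, 0, 0, 0, 7, 0]' --newtons 20

```text
t: 1.13
tool_pos: [0.146, 0.5819, 0.2185]
orientation: [2.111, 2.327, -0.0]
force: [0.6, 0.7, 1.0]
opening: 0.0312
gripper_force: 0.0
```

```bash
cat >> h.py <<'E'
e=np.array([-.054,.9985]);f=np.array([-.9985,-.054]);O=np.array([.5304,.0875])
def rep():
    s=robot.read_state();R=cv2.Rodrigues(np.array(s['orientation']))[0];p=s['tool_pos'];d=p[:2]-O
    print('t',round(s['t'],2),'p',p.round(4),'stand xy mm',(1000*np.array([d@e,d@f])).round(1),'yaw err deg',np.degrees(np.arctan2(R[1,1],R[0,1])).round(2)-3.1,'tool z',R[:,2].round(3),'F',s['force'].round(2),'open',round(s['opening'],3))
E
python3 -c "
from h import *
rep();T=cam('top');print('bell',onz(T,230,273,.03))"
```

```text
t 1.13 p [0.146  0.5819 0.2185] stand xy mm [514.4 357.2] yaw err deg 2.47 tool z [-0. -0. -1.] F [0.56 0.75 1.02] open 0.031
bell [0.3396541 0.0182691 0.03     ]
```

play_rows --deltas '[0, 0, 0, 2.8, 0, -32.6, 14.3, 0, 0, 0, -32.6, 14.3, 0, 0, 0, -32.6, 14.3, 0, 0, 0, -32.6, 14.3, 0, 0, 0, -32.6, 14.3, 0, 0, 0, -32.6, 14.3, 0, 0, 0, -32.6, 14.3, 0, 0, 0, -32.6, 14.3, 0, 0, 0, -32.6, 14.3, 0, 0, 0]'

```text
t: 2.02
tool_pos: [0.2908, 0.2945, 0.2188]
orientation: [2.156, 2.285, 0.001]
force: [0.4, 0.0, 1.0]
opening: 0.0008
gripper_force: 0.0
```

play_rows --deltas '[-32.6, 14.3, 0, 0, 0, -32.6, 14.3, 0, 0, 0, -32.6, 14.3, 0, 0, 0, -32.6, 14.3, 0, 0, 0, -32.6, 14.3, 0, 0, 0, -32.6, 14.3, 0, 0, 0, -32.6, 14.3, 0, 0, 0, -32.6, 14.3, 0, 0, 0, -32.6, 14.3, 0, 0, 0, -32.6, 14.3, 0, 0, 0]'

```text
t: 2.85
tool_pos: [0.4515, -0.0236, 0.2188]
orientation: [2.156, 2.284, 0.001]
force: [0.3, 0.0, 0.3]
opening: 0.0006
gripper_force: 0.0
```

play_rows --deltas '[-32.6, 14.3, 0, 0, 0, -32.6, 14.3, 0, 0, 0, -32.6, 14.3, 0, 0, 0, -32.6, 14.3, 0, 0, 0, -32.6, 14.3, 0, 0, 0, -16, 7, 0, 0, 0, 0, 0, 0, 0, 0, 0, 0, 0, 0, 0]'

```text
t: 3.52
tool_pos: [0.5389, -0.1969, 0.2181]
orientation: [-2.159, -2.281, 0.0]
force: [-0.4, 1.1, 0.3]
opening: 0.0006
gripper_force: 0.0
```

```bash
python3 -c "
from h import *
rep();cam('top','p2.png')"
```

```text
t 3.52 p [ 0.5389 -0.1969  0.2181] stand xy mm [-284.4    6.9] yaw err deg 0.04999999999999982 tool z [-0.001  0.001 -1.   ] F [-0.41  1.09  0.33] open 0.001
```

View pics/p2.png

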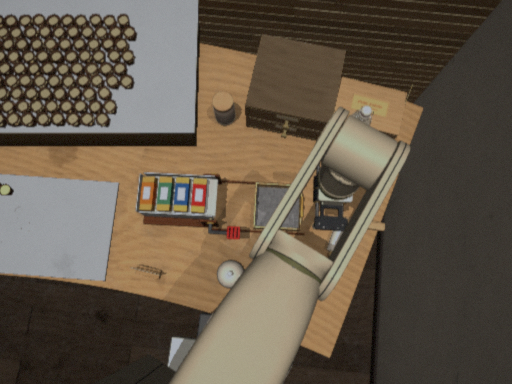

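play_rows --deltas '[-10, 7, 20, 0, 0, 0, 0, 22, 0, 0, 0, 0, 22, 0, 0, 0, 0, 22, 0, 0, 0, 0, 22, 0, 0, 0, 0, 22, 0, 0, 0, 0, 22, 0, 0, 0, 0, 22, 0, 0, 0, 0, 16, 0, 0, 0, 0, 8, 0, 0]'

```text
t: 4.4
tool_pos: [0.5448, -0.2035, 0.0183]
orientation: [-2.155, -2.281, 0.001]
force: [-0.8, 0.3, -0.2]
opening: 0.0008
gripper_force: 0.0
```

```bash
python3 -c "
from h import *
rep()"
```

```text
t 4.4 p [ 0.5448 -0.2035  0.0183] stand xy mm [-291.4    1.3] yaw err deg 0.16999999999999993 tool z [-0.003  0.002 -1.   ] F [-0.79  0.35 -0.2 ] open 0.001
```

play_rows --deltas '[8, 0, 0, 0, 0, 8, 0, 0, 0, 0, 5, 0, 0, 0, 0, 4, 0, 0, 0, 0, 5, 0, 0, 0, 0, 6, 0, 0, 0, 0, 6, 0, 0, 0, 0, 7, 0, 0, 0, 0, 7, 0, 0, 0, 0, 7, 0, 0, 0, 0]'

```text
t: 5.23
tool_pos: [0.5433, -0.1424, 0.0208]
orientation: [2.16, 2.281, 0.0]
force: [0.2, -2.0, 1.0]
opening: 0.0001
gripper_force: 0.9
```

play_rows --deltas '[7, 0, 0, 0, 0, 7, 0, 0, 0, 0, 7, 0, 0, 0, 0, 7, 0, 0, 0, 0, 7, 0, 0, 0, 0, 6, 0, 0, 0, 0, 5, 0, 0, 0, 0, 4, 0, 0, 0, 0, 3, 0, 0, 0, 0, 2, 0, 0, 0, 0]'

```text
t: 6.07
tool_pos: [0.54, -0.0876, 0.0205]
orientation: [-2.16, -2.281, 0.0]
force: [-0.5, -2.6, 0.7]
opening: 0.0005
gripper_force: 0.8
```

```bash
python3 -c "
from h import *
rep()"
```

```text
t 6.07 p [ 0.54   -0.0876  0.0205] stand xy mm [-175.3   -0.2] yaw err deg 0.029999999999999805 tool z [-0.  0. -1.] F [-0.54 -2.55  0.66] open 0.001
```

play_rows --deltas '[3, 0, 0, 0, 0, 3, 0, 0, 0, 0, 2, 0, 0, 0, 0, 2, 0, 0, 0, 0, 1.5, 0, 0, 0, 0, 1, 0, 0, 0, 0, 1, 0, 0, 0, 0, 1, 0, 0, 0, 0]'

```text
t: 6.73
tool_pos: [0.5392, -0.0735, 0.0205]
orientation: [-2.16, -2.281, 0.0]
force: [-1.5, -1.2, 1.0]
opening: 0.0004
gripper_force: 0.8
```

play_rows --deltas '[1, 0, 0, 0, 0, 1, 0, 0, 0, 0, 1, 0, 0, 0, 0]'

```text
t: 6.98
tool_pos: [0.5392, -0.0712, 0.0206]
orientation: [2.159, 2.281, -0.002]
force: [-0.7, -9.9, -1.6]
opening: 0.0004
gripper_force: 4.8
```

play_rows --deltas '[1, 0, 0, 0, 0, 0, 0, 0, 0, 0, 0, 0, 0, 0, 0]'

```text
t: 7.23
tool_pos: [0.5392, -0.0712, 0.0206]
orientation: [2.159, 2.279, -0.003]
force: [-0.3, -10.3, -2.3]
opening: 0.0007
gripper_force: 4.9
```

```bash
python3 -c "
from h import *
rep()"
```

```text
t 7.23 p [ 0.5392 -0.0712  0.0206] stand xy mm [-159.    -0.2] yaw err deg 0.0 tool z [ 0.    -0.003 -1.   ] F [ -0.28 -10.28  -2.35] open 0.001
```

play_rows --deltas '[-3, 0, 0, 0, 0, -8, 0, 0, 0, 0, -12, 0, 0, 0, 0, -12, 0, 10, 0, 0, 0, 0, -30, 0, 0, 0, 0, -30, 0, 0, 0, 0, -30, 0, 0, 0, 0, -30, 0, 0, 0, 0, -30, 0, 0, 0, 0, -30, 0, 0]'

```text
t: 8.07
tool_pos: [0.5409, -0.1055, 0.1913]
orientation: [-2.161, -2.28, 0.0]
force: [-0.2, 0.4, 0.4]
opening: 0.0006
gripper_force: 0.0
```

```bash
python3 -c "
from h import *
rep()"
```

```text
t 8.07 p [ 0.5409 -0.1055  0.1913] stand xy mm [-1.932e+02 -1.000e-01] yaw err deg -0.020000000000000018 tool z [-0.  0. -1.] F [-0.2   0.37  0.37] open 0.001
```

play_rows --deltas '[18.2, -13.4, 0, 0, 0, 18.2, -13.4, 0, 0, 0, 18.2, -13.4, 0, 0, 0, 18.2, -13.4, 0, 0, 0, 18.2, -13.4, 0, 0, 0, 18.2, -13.4, 0, 0, 0, 18.2, -13.4, 0, 0, 0, 0, 0, 0, 0, 0, 0, 0, 0, 0, 0]'

```text
t: 8.82
tool_pos: [0.4406, 0.0175, 0.1904]
orientation: [2.159, 2.282, 0.0]
force: [0.2, -0.1, 0.2]
opening: 0.0004
gripper_force: 0.0
```

```bash
cat >> h.py <<'E'
def bars(c):
    hsv=cv2.cvtColor(c['pixels'],cv2.COLOR_BGR2HSV);o={}
    for n,lo,hi in(('red',(0,150,90),(7,255,255)),('blue',(100,120,50),(128,255,255)),('green',(60,80,35),(92,255,255))):
        m=cv2.inRange(hsv,lo,hi); N,l,s,ce=cv2.connectedComponentsWithStats(m)
        o[n]=[(int(s[i,4]),ce[i].round(1).tolist()) for i in range(1,N) if s[i,4]>8 and 120<ce[i][0]<330 and 160<ce[i][1]<260]
    return o
E
python3 -c "
from h import *
rep()
T=cam('top');S=cam('side');print(bars(T));print(bars(S))
im=np.hstack([cv2.resize(T['pixels'][150:260,130:330],(400,220)),cv2.resize(S['pixels'][165:275,230:330],(400,440))[:220]]);im=np.vstack([cv2.resize(T['pixels'][150:260,130:330],(400,220)),cv2.resize(S['pixels'][170:280,230:330],(400,330))]);cv2.imwrite('pics/p3.png',im)"
```

```text
t 8.82 p [0.4406 0.0175 0.1904] stand xy mm [-65.1  93.4] yaw err deg 0.08000000000000007 tool z [ 0.001 -0.    -1.   ] F [ 0.22 -0.11  0.18] open 0.0
{'red': [], 'blue': [(18, [175.9, 188.8])], 'green': [(142, [165.9, 193.0])]}
{'red': [(44, [303.9, 192.1]), (20, [264.0, 202.8]), (21, [280.0, 203.4])], 'blue': [(74, [271.8, 211.6])], 'green': [(118, [272.7, 220.7])]}
```

View pics/p3.png

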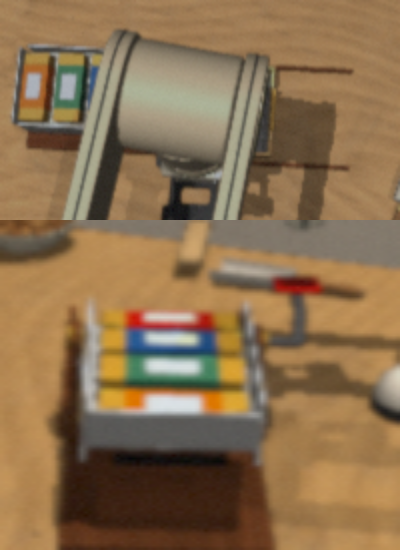

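The top crop shows the wrist covering the trough's front, with orange, green and part of blue visible. The side crop shows all four bars seated and the pad at about (304,192). I'll check where the fingertip projects before pressing.

```bash
python3 -c "
from h import *
S=cam('side','p4f.png');R=cv2.Rodrigues(np.array(S['rotation']))[0]
for P in ([.4406,.0175,.1904],[.4406,.0175,.133],[.4406,.0175,.3]):
    q=R.T@(np.array(P)-S['eye']);m=S['mtx'];print(m[0][0]*q[0]/-q[2]+m[0][2], m[1][1]*-q[1]/-q[2]+m[1][2])
cv2.imwrite('pics/p4.png',cv2.resize(S['pixels'][60:240,220:420],None,fx=3,fy=3))"
```

```text
304.8108879937672 172.39106258993684
303.3915298083665 190.7841540891763
307.66695839538977 135.37999324489917
```

View pics/p4.png

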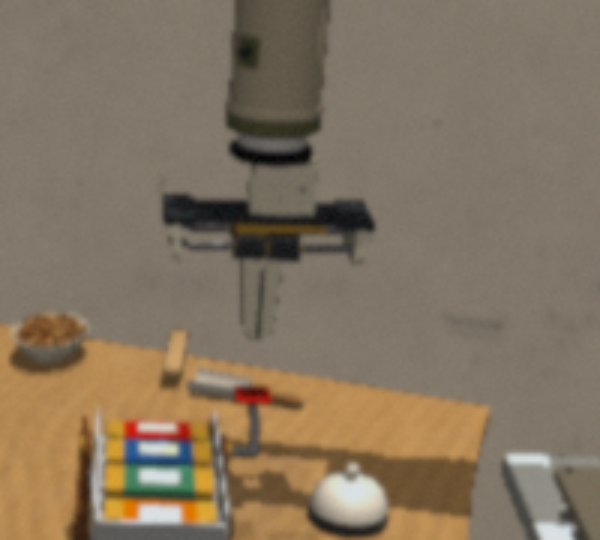

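The view shows the closed fingertips at about (306,172), directly above the pad at (304,191), with the view of the bars unobstructed.

play_rows --deltas '[-1, 0, 10, 0, 0, 0, 0, 12, 0, 0, 0, 0, 12, 0, 0, 0, 0, 8, 0, 0, 0, 0, 4, 0, 0, 0, 0, 3, 0, 0, 0, 0, 1.5, 0, 0, 0, 0, 1, 0, 0]'

```text
t: 9.63
tool_pos: [0.4407, 0.0167, 0.1392]
orientation: [2.16, 2.281, 0.0]
force: [0.9, -0.1, -0.1]
opening: 0.0005
gripper_force: 0.0
```

```bash
python3 -c "
from h import *
rep()"
```

```text
t 9.63 p [0.4407 0.0167 0.1392] stand xy mm [-65.9  93.4] yaw err deg 0.020000000000000018 tool z [ 0. -0. -1.] F [ 0.88 -0.07 -0.13] open 0.001
```

play_rows --deltas '[0, 0, 1, 0, 0, 0, 0, 1, 0, 0, 0, 0, 0.8, 0, 0, 0, 0, 0.6, 0, 0, 0, 0, 0.5, 0, 0, 0, 0, 0.5, 0, 0, 0, 0, 0.5, 0, 0, 0, 0, 0.5, 0, 0, 0, 0, 0.5, 0, 0, 0, 0, 0.5, 0, 0]'

```text
t: 10.47
tool_pos: [0.4406, 0.0166, 0.1332]
orientation: [2.16, 2.281, 0.0]
force: [-5.2, -0.2, 9.3]
opening: 0.0001
gripper_force: 4.6
```

play_rows --deltas '[0, 0, 0.4, 0, 0, 0, 0, 0.4, 0, 0, 0, 0, 0.4, 0, 0, 0, 0, 0.4, 0, 0, 0, 0, 0.4, 0, 0, 0, 0, 0.4, 0, 0, 0, 0, 0.4, 0, 0, 0, 0, 0.4, 0, 0, 0, 0, 0.4, 0, 0, 0, 0, 0.4, 0, 0]'

```text
t: 11.3
tool_pos: [0.4408, 0.0155, 0.1307]
orientation: [2.159, 2.28, -0.002]
force: [-9.0, -6.3, 17.6]
opening: 0.0005
gripper_force: 9.0
```

```bash
cat >> h.py <<'E'
def chk():
    rep();S=cam('side')
    z=robot.read_state()['tool_pos'][2]-.1
    from scipy.optimize import brentq
    # finger contacts with its +x edge (7.5 mm half width) roughly
    g=lambda t:33.5*np.cos(t)-65*np.sin(t)-1000*z
    print('theta',round(brentq(g,-.2,.7),3),bars(S))
    return S
E
python3 -c "
from h import *
chk()"
```

```text
t 11.3 p [0.4408 0.0155 0.1307] stand xy mm [-67.   93.4] yaw err deg 0.009999999999999787 tool z [ 0.    -0.002 -1.   ] F [-9.04 -6.3  17.59] open 0.001
theta 0.044 {'red': [(17, [304.3, 193.3]), (17, [263.5, 201.8]), (18, [279.1, 202.9])], 'blue': [(70, [271.7, 210.2])], 'green': [(114, [272.9, 218.6])]}
```

play_rows --deltas '[0, 0, 0.4, 0, 0, 0, 0, 0.4, 0, 0, 0, 0, 0.4, 0, 0, 0, 0, 0.4, 0, 0, 0, 0, 0.4, 0, 0, 0, 0, 0.4, 0, 0, 0, 0, 0.4, 0, 0, 0, 0, 0, 0, 0, 0, 0, 0, 0, 0, 0, 0, 0, 0, 0]'

```text
t: 12.18
tool_pos: [0.4412, 0.0147, 0.1283]
orientation: [2.158, 2.278, -0.003]
force: [-9.5, -9.1, 18.4]
opening: -0.0001
gripper_force: 9.6
```

```bash
python3 -c "
from h import *
chk()"
```

```text
t 12.18 p [0.4412 0.0147 0.1283] stand xy mm [-67.9  93. ] yaw err deg -0.010000000000000231 tool z [ 0.001 -0.004 -1.   ] F [-9.46 -9.07 18.4 ] open -0.0
theta 0.078 {'red': [(24, [304.0, 193.6]), (13, [263.4, 201.2]), (14, [280.4, 201.9])], 'blue': [(56, [271.6, 208.6])], 'green': [(92, [272.9, 216.6])]}
```

play_rows --deltas '[-0.2, -0.1, 0.4, 0, 0, -0.2, -0.1, 0.4, 0, 0, -0.2, -0.1, 0.4, 0, 0, -0.2, -0.1, 0.4, 0, 0, -0.2, -0.1, 0.4, 0, 0, -0.2, -0.1, 0.4, 0, 0, 0, 0, 0, 0, 0, 0, 0, 0, 0, 0, 0, 0, 0, 0, 0]'

```text
t: 12.98
tool_pos: [0.4412, 0.0137, 0.1261]
orientation: [2.158, 2.278, -0.001]
force: [-6.9, -8.1, 17.5]
opening: 0.0003
gripper_force: 9.1
```

```bash
python3 -c "
from h import *
chk()"
```

```text
t 12.98 p [0.4412 0.0137 0.1261] stand xy mm [-68.9  93. ] yaw err deg -0.010000000000000231 tool z [ 0.003 -0.003 -1.   ] F [-6.93 -8.07 17.47] open 0.0
theta 0.111 {'red': [(20, [303.9, 194.4]), (10, [263.2, 200.4]), (12, [280.5, 201.4])], 'blue': [(51, [272.7, 207.5])], 'green': [(85, [272.6, 214.4])]}
```

play_rows --deltas '[-0.2, -0.1, 0.4, 0, 0, -0.2, -0.1, 0.4, 0, 0, -0.2, -0.1, 0.4, 0, 0, -0.2, -0.1, 0.4, 0, 0, -0.2, -0.1, 0.4, 0, 0, -0.2, -0.1, 0.4, 0, 0, 0, 0, 0, 0, 0, 0, 0, 0, 0, 0, 0, 0, 0, 0, 0]'

```text
t: 13.78
tool_pos: [0.4412, 0.0127, 0.1238]
orientation: [2.157, 2.277, 0.001]
force: [-4.1, -6.2, 15.8]
opening: 0.0005
gripper_force: 8.5
```

```bash
python3 -c "
from h import *
chk()"
```

```text
t 13.78 p [0.4412 0.0127 0.1238] stand xy mm [-69.8  93.1] yaw err deg 0.0 tool z [ 0.004 -0.003 -1.   ] F [-4.14 -6.2  15.81] open 0.001
theta 0.143 {'red': [(21, [303.6, 194.6]), (9, [263.3, 199.7])], 'blue': [(42, [272.2, 206.0])], 'green': [(74, [273.0, 212.7])]}
```

play_rows --deltas '[-0.2, -0.1, 0.4, 0, 0, -0.2, -0.1, 0.4, 0, 0, -0.2, -0.1, 0.4, 0, 0, -0.2, -0.1, 0.4, 0, 0, 0, 0, 0, 0, 0, 0, 0, 0, 0, 0]'

```text
t: 14.33
tool_pos: [0.4412, 0.0121, 0.1223]
orientation: [2.157, 2.277, 0.002]
force: [-2.3, -5.2, 14.9]
opening: 0.0008
gripper_force: 7.9
```

```bash
cat >> h.py <<'E'
def prof(S):
    im=S['pixels'].astype(int)
    for a,b in((262,265),(278,281)):
        print(a,[tuple(im[r,a:b].mean(0).round().astype(int).tolist()) for r in range(195,211)])
E
python3 -c "
from h import *
prof(chk())"
```

```text
t 14.33 p [0.4412 0.0121 0.1223] stand xy mm [-70.4  93.1] yaw err deg 0.0 tool z [ 0.005 -0.002 -1.   ] F [-2.25 -5.15 14.9 ] open 0.001
theta 0.166 {'red': [(16, [303.9, 195.4]), (31, [272.5, 199.4])], 'blue': [(39, [272.9, 205.2])], 'green': [(61, [272.5, 211.0])]}
262 [(84, 137, 182), (81, 131, 184), (59, 102, 184), (31, 61, 189), (20, 41, 189), (39, 42, 169), (84, 62, 127), (117, 80, 84), (131, 87, 59), (132, 87, 52), (130, 88, 54), (116, 91, 56), (98, 108, 68), (92, 125, 79), (91, 129, 81), (90, 129, 81)]
278 [(85, 141, 187), (86, 139, 189), (81, 123, 188), (71, 99, 187), (51, 67, 183), (32, 39, 166), (59, 56, 138), (110, 103, 126), (141, 136, 130), (150, 134, 117), (147, 110, 78), (128, 89, 49), (120, 113, 82), (159, 168, 145), (185, 196, 179), (185, 197, 179)]
```

play_rows --deltas '[0, 0, 0, 0, 0, 0, 0, 0, 0, 0, 0, 0, 0, 0, 0, 0, 0, 0, 0, 0]'

```text
t: 14.72
tool_pos: [0.4413, 0.0121, 0.1223]
orientation: [2.157, 2.277, 0.003]
force: [-2.2, -5.4, 14.2]
opening: 0.0007
gripper_force: 7.9
```

```bash
python3 -c "
from h import *
prof(chk())"
```

```text
t 14.72 p [0.4413 0.0121 0.1223] stand xy mm [-70.4  93.1] yaw err deg 0.0 tool z [ 0.005 -0.002 -1.   ] F [-2.15 -5.36 14.2 ] open 0.001
theta 0.166 {'red': [(16, [303.9, 195.4])], 'blue': [(37, [272.4, 205.3])], 'green': [(61, [272.5, 211.0])]}
262 [(84, 136, 181), (85, 139, 183), (84, 137, 181), (86, 140, 183), (88, 140, 185), (90, 137, 177), (108, 123, 145), (125, 102, 94), (132, 91, 60), (133, 89, 53), (129, 87, 53), (115, 91, 55), (96, 108, 66), (91, 124, 78), (90, 128, 80), (90, 128, 80)]
278 [(86, 141, 188), (88, 144, 190), (87, 144, 190), (87, 144, 188), (88, 142, 186), (91, 141, 183), (101, 135, 165), (126, 135, 143), (144, 141, 133), (149, 133, 116), (147, 110, 80), (128, 88, 47), (121, 114, 84), (157, 166, 144), (187, 197, 179), (185, 198, 179)]
```

Bar one slid out at about 0.166 rad: the red is gone from the side view and blue is unmoved. I'll hold.

play_rows --deltas '[0, 0, 0, 0, 0, 0, 0, 0, 0, 0, 0, 0, 0, 0, 0, 0, 0, 0, 0, 0, 0, 0, 0, 0, 0, 0, 0, 0, 0, 0, 0, 0, 0, 0, 0, 0, 0, 0, 0, 0, 0, 0, 0, 0, 0, 0, 0, 0, 0, 0]'

```text
t: 15.6
tool_pos: [0.4412, 0.0122, 0.1223]
orientation: [2.157, 2.277, 0.003]
force: [-1.6, -5.4, 15.0]
opening: 0.0006
gripper_force: 7.9
```

play_rows --deltas '[0, 0, 0, 0, 0, 0, 0, 0, 0, 0, 0, 0, 0, 0, 0, 0, 0, 0, 0, 0, 0, 0, 0, 0, 0, 0, 0, 0, 0, 0, 0, 0, 0, 0, 0, 0, 0, 0, 0, 0, 0, 0, 0, 0, 0, 0, 0, 0, 0, 0]'

```text
t: 16.43
tool_pos: [0.4412, 0.0121, 0.1223]
orientation: [2.157, 2.277, 0.003]
force: [-2.3, -5.8, 14.5]
opening: 0.0004
gripper_force: 7.9
```

play_rows --deltas '[0, 0, 0, 0, 0, 0, 0, 0, 0, 0, 0, 0, 0, 0, 0, 0, 0, 0, 0, 0, 0, 0, 0, 0, 0, 0, 0, 0, 0, 0]'

```text
t: 16.93
tool_pos: [0.4412, 0.0121, 0.1223]
orientation: [2.157, 2.277, 0.003]
force: [-2.1, -5.4, 15.0]
opening: 0.0006
gripper_force: 7.9
```

```bash
python3 -c "
from h import *
S=chk();prof(S);T=cam('top')
cv2.imwrite('pics/p5.png',np.vstack([cv2.resize(T['pixels'][150:260,130:330],(600,330)),cv2.resize(S['pixels'][180:230,230:330],(600,270))]))"
```

```text
t 16.93 p [0.4412 0.0121 0.1223] stand xy mm [-70.4  93.1] yaw err deg 0.0 tool z [ 0.005 -0.002 -1.   ] F [-2.15 -5.36 14.97] open 0.001
theta 0.165 {'red': [(15, [303.7, 195.3])], 'blue': [(38, [272.6, 205.2])], 'green': [(60, [272.5, 211.0])]}
262 [(83, 137, 181), (85, 138, 183), (86, 140, 183), (85, 138, 182), (88, 141, 185), (93, 139, 178), (109, 123, 144), (125, 102, 93), (132, 90, 61), (133, 88, 54), (130, 88, 54), (114, 90, 55), (98, 110, 69), (90, 124, 76), (90, 130, 82), (90, 128, 80)]
278 [(85, 142, 186), (89, 145, 190), (88, 145, 191), (88, 144, 188), (87, 141, 186), (90, 140, 182), (102, 136, 165), (125, 135, 142), (144, 141, 133), (149, 133, 115), (147, 110, 80), (128, 89, 49), (120, 113, 81), (159, 168, 146), (186, 197, 180), (185, 197, 179)]
```

View pics/p5.png

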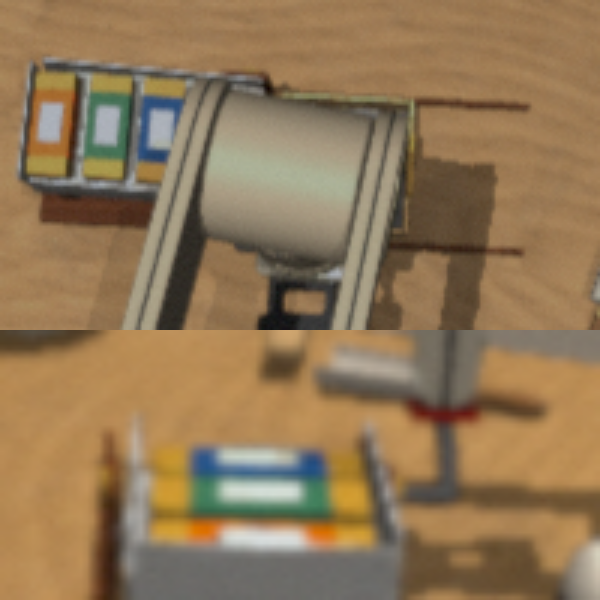

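Red has left the trough, while blue, green and orange sit still in it and the tray is home. Next I tip on for bar two.

play_rows --deltas '[-0.2, 0, 0.4, 0, 0, -0.2, 0, 0.4, 0, 0, -0.2, 0, 0.4, 0, 0, -0.2, 0, 0.4, 0, 0, -0.2, 0, 0.4, 0, 0, -0.2, 0, 0.4, 0, 0, -0.2, 0, 0.4, 0, 0, 0, 0, 0, 0, 0, 0, 0, 0, 0, 0, 0, 0, 0, 0, 0]'

```text
t: 17.87
tool_pos: [0.4413, 0.0111, 0.1193]
orientation: [2.157, 2.277, 0.003]
force: [-1.3, -3.5, 14.7]
opening: 0.0005
gripper_force: 7.1
```

```bash
python3 -c "
from h import *
S=chk();print(bars(cam('top')))"
```

```text
t 17.87 p [0.4413 0.0111 0.1193] stand xy mm [-71.5  93.1] yaw err deg 0.0 tool z [ 0.005 -0.002 -1.   ] F [-1.31 -3.51 14.74] open 0.001
theta 0.208 {'red': [(21, [303.0, 195.7])], 'blue': [(11, [264.4, 203.1]), (10, [281.1, 203.3])], 'green': [(55, [273.3, 208.2])]}
{'red': [], 'blue': [(109, [181.9, 191.2])], 'green': [(135, [166.7, 191.3])]}
```

Blue is now visible from the top too.

play_rows --deltas '[-0.1, 0, 0.4, 0, 0, -0.1, 0, 0.4, 0, 0, -0.1, 0, 0.4, 0, 0, -0.1, 0, 0.4, 0, 0, 0, 0, 0, 0, 0, 0, 0, 0, 0, 0, 0, 0, 0, 0, 0]'

```text
t: 18.55
tool_pos: [0.4413, 0.0106, 0.1177]
orientation: [2.157, 2.277, 0.003]
force: [-2.0, -3.8, 13.5]
opening: 0.0002
gripper_force: 7.0
```

```bash
python3 -c "
from h import *
S=chk();print(bars(cam('top')))"
```

```text
t 18.55 p [0.4413 0.0106 0.1177] stand xy mm [-71.9  93.1] yaw err deg 0.0 tool z [ 0.005 -0.002 -1.   ] F [-2.   -3.83 13.49] open 0.0
theta 0.231 {'red': [(16, [303.4, 196.2])], 'blue': [(10, [264.5, 202.0])], 'green': [(18, [264.4, 206.3]), (27, [280.7, 207.2])]}
{'red': [], 'blue': [(110, [182.2, 191.0])], 'green': [(138, [166.9, 190.9])]}
```

play_rows --deltas '[-0.1, 0, 0.4, 0, 0, -0.1, 0, 0.4, 0, 0, -0.1, 0, 0.4, 0, 0, -0.1, 0, 0.4, 0, 0, 0, 0, 0, 0, 0, 0, 0, 0, 0, 0, 0, 0, 0, 0, 0]'

```text
t: 19.23
tool_pos: [0.4413, 0.0102, 0.1161]
orientation: [2.157, 2.277, 0.003]
force: [-1.1, -4.0, 13.0]
opening: 0.0003
gripper_force: 6.9
```

```bash
python3 -c "
from h import *
S=chk();print(bars(cam('top')))"
```

```text
t 19.23 p [0.4413 0.0102 0.1161] stand xy mm [-72.4  93.1] yaw err deg 0.009999999999999787 tool z [ 0.005 -0.002 -1.   ] F [-1.12 -4.05 12.96] open 0.0
theta 0.255 {'red': [(21, [303.0, 196.6])], 'blue': [(9, [280.9, 201.1])], 'green': [(25, [266.7, 205.8]), (19, [281.3, 205.4])]}
{'red': [], 'blue': [(68, [185.7, 190.9])], 'green': [(136, [167.4, 190.6])]}
```

play_rows --deltas '[0, 0, 0, 0, 0, 0, 0, 0, 0, 0, 0, 0, 0, 0, 0, 0, 0, 0, 0, 0, 0, 0, 0, 0, 0]'

```text
t: 19.75
tool_pos: [0.4413, 0.0102, 0.116]
orientation: [2.157, 2.277, 0.003]
force: [-0.5, -3.5, 13.2]
opening: 0.0004
gripper_force: 6.6
```

```bash
python3 -c "
from h import *
S=chk();print(bars(cam('top')))"
```

```text
t 19.75 p [0.4413 0.0102 0.116 ] stand xy mm [-72.4  93.1] yaw err deg 0.0 tool z [ 0.005 -0.002 -1.   ] F [-0.55 -3.49 13.23] open 0.0
theta 0.255 {'red': [(23, [303.3, 196.6])], 'blue': [], 'green': [(15, [265.1, 205.7]), (13, [282.1, 205.8])]}
{'red': [], 'blue': [], 'green': [(136, [167.3, 190.6])]}
```

play_rows --deltas '[0, 0, 0, 0, 0, 0, 0, 0, 0, 0, 0, 0, 0, 0, 0, 0, 0, 0, 0, 0, 0, 0, 0, 0, 0, 0, 0, 0, 0, 0, 0, 0, 0, 0, 0, 0, 0, 0, 0, 0, 0, 0, 0, 0, 0, 0, 0, 0, 0, 0]'

```text
t: 20.68
tool_pos: [0.4413, 0.0102, 0.116]
orientation: [2.157, 2.277, 0.003]
force: [-1.0, -4.0, 12.5]
opening: 0.0003
gripper_force: 6.6
```

play_rows --deltas '[0, 0, 0, 0, 0, 0, 0, 0, 0, 0, 0, 0, 0, 0, 0, 0, 0, 0, 0, 0, 0, 0, 0, 0, 0, 0, 0, 0, 0, 0, 0, 0, 0, 0, 0, 0, 0, 0, 0, 0, 0, 0, 0, 0, 0, 0, 0, 0, 0, 0]'

```text
t: 21.52
tool_pos: [0.4413, 0.0102, 0.116]
orientation: [2.157, 2.277, 0.003]
force: [0.2, -4.9, 12.9]
opening: 0.0006
gripper_force: 6.6
```

```bash
python3 -c "
from h import *
S=chk();T=cam('top');print(bars(T))
cv2.imwrite('pics/p6.png',np.vstack([cv2.resize(T['pixels'][150:260,130:330],(600,330)),cv2.resize(S['pixels'][180:230,230:330],(600,270))]))"
```

```text
t 21.52 p [0.4413 0.0102 0.116 ] stand xy mm [-72.4  93.1] yaw err deg 0.0 tool z [ 0.005 -0.002 -1.   ] F [ 0.16 -4.95 12.92] open 0.001
theta 0.256 {'red': [(23, [303.3, 196.6])], 'blue': [], 'green': [(15, [265.0, 205.7]), (12, [281.9, 205.8])]}
{'red': [], 'blue': [], 'green': [(137, [167.3, 190.4])]}
```

View pics/p6.png

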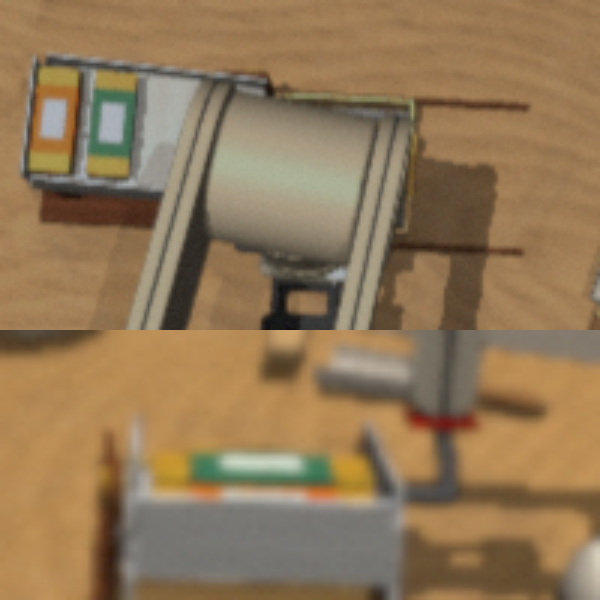

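Blue is out too, and only green and orange remain in the trough. I'll ease it back slowly.

play_rows --deltas '[0.1, 0, -0.2, 0, 0, 0.1, 0, -0.3, 0, 0, 0.1, 0, -0.4, 0, 0, 0.1, 0, -0.4, 0, 0, 0.1, 0, -0.4, 0, 0, 0.1, 0, -0.4, 0, 0, 0.1, 0, -0.4, 0, 0, 0.1, 0, -0.4, 0, 0, 0.1, 0, -0.4, 0, 0, 0.1, 0, -0.4, 0, 0]'

```text
t: 22.45
tool_pos: [0.4412, 0.0112, 0.1197]
orientation: [2.157, 2.277, 0.003]
force: [-1.0, -3.9, 12.9]
opening: 0.0005
gripper_force: 6.6
```

play_rows --deltas '[0.1, 0, -0.4, 0, 0, 0.1, 0, -0.4, 0, 0, 0.1, 0, -0.4, 0, 0, 0.1, 0, -0.4, 0, 0, 0.1, 0, -0.4, 0, 0, 0.1, 0, -0.4, 0, 0, 0.1, 0, -0.4, 0, 0, 0.1, 0, -0.4, 0, 0, 0.1, 0, -0.4, 0, 0, 0.1, 0, -0.4, 0, 0]'

```text
t: 23.28
tool_pos: [0.4412, 0.0125, 0.1238]
orientation: [2.157, 2.278, 0.004]
force: [-1.5, -3.1, 12.6]
opening: 0.0005
gripper_force: 6.5
```

```bash
python3 -c "
from h import *
chk()"
```

```text
t 23.28 p [0.4412 0.0125 0.1238] stand xy mm [-70.   93.1] yaw err deg 0.009999999999999787 tool z [ 0.005 -0.001 -1.   ] F [-1.5  -3.15 12.6 ] open 0.001
theta 0.144 {'red': [(20, [303.6, 194.7])], 'blue': [], 'green': [(62, [273.7, 213.0])]}
```

play_rows --deltas '[0.2, 0, -0.4, 0, 0, 0.2, 0, -0.4, 0, 0, 0.2, 0, -0.4, 0, 0, 0.2, 0, -0.4, 0, 0, 0.2, 0, -0.4, 0, 0, 0.2, 0, -0.4, 0, 0, 0.2, 0, -0.4, 0, 0, 0.2, 0, -0.4, 0, 0, 0.2, 0, -0.4, 0, 0, 0.2, 0, -0.4, 0, 0]'

```text
t: 24.17
tool_pos: [0.4411, 0.0144, 0.1279]
orientation: [2.157, 2.278, 0.003]
force: [-0.5, -3.4, 13.7]
opening: 0.0005
gripper_force: 7.1
```

play_rows --deltas '[0.2, 0, -0.4, 0, 0, 0.2, 0, -0.4, 0, 0, 0.2, 0, -0.4, 0, 0, 0.2, 0, -0.4, 0, 0, 0.2, 0, -0.4, 0, 0, 0.2, 0, -0.3, 0, 0, 0.1, 0, -0.3, 0, 0, 0.1, 0, -0.3, 0, 0, 0.1, 0, -0.3, 0, 0, 0.1, 0, -0.3, 0, 0]'

```text
t: 25.0
tool_pos: [0.441, 0.016, 0.1314]
orientation: [2.157, 2.278, 0.004]
force: [-1.8, -2.6, 13.8]
opening: 0.0006
gripper_force: 7.1
```

```bash
python3 -c "
from h import *
chk()"
```

```text
t 25.0 p [0.441  0.016  0.1314] stand xy mm [-66.5  93.2] yaw err deg 0.009999999999999787 tool z [ 0.005 -0.001 -1.   ] F [-1.75 -2.63 13.77] open 0.001
theta 0.031 {'red': [(18, [304.8, 193.2])], 'blue': [], 'green': [(91, [273.2, 220.0])]}
```

play_rows --deltas '[0.1, 0, -0.25, 0, 0, 0.1, 0, -0.25, 0, 0, 0.1, 0, -0.25, 0, 0, 0.1, 0, -0.25, 0, 0, 0.1, 0, -0.25, 0, 0, 0.1, 0, -0.25, 0, 0, 0.1, 0, -0.25, 0, 0, 0, 0, -0.25, 0, 0, 0, 0, -0.25, 0, 0, 0, 0, -0.25, 0, 0]'

```text
t: 25.88
tool_pos: [0.4409, 0.0169, 0.1332]
orientation: [2.158, 2.278, 0.004]
force: [1.8, -2.3, 6.4]
opening: 0.0007
gripper_force: 3.1
```

play_rows --deltas '[0, 0, -0.25, 0, 0, 0, 0, -0.25, 0, 0, 0, 0, -0.25, 0, 0, 0, 0, -0.25, 0, 0, 0, 0, -0.25, 0, 0, 0, 0, -0.25, 0, 0, 0, 0, -0.25, 0, 0, 0, 0, -0.25, 0, 0, 0, 0, -0.25, 0, 0, 0, 0, -0.25, 0, 0]'

```text
t: 26.72
tool_pos: [0.4383, 0.0176, 0.1333]
orientation: [-2.159, -2.28, 0.001]
force: [1.3, 0.6, 1.9]
opening: 0.0003
gripper_force: 0.9
```

Force has nearly gone and the trough is at rest, so I'll lift off.

play_rows --deltas '[0, 0, -0.3, 0, 0, 0, 0, -0.4, 0, 0, 0, 0, -0.6, 0, 0, 0, 0, -1, 0, 0, 0, 0, -2, 0, 0, 0, 0, -5, 0, 0, 0, 0, -10, 0, 0, 0, 0, -20, 0, 0, 0, 0, -25, 0, 0, 0, 0, -25, 0, 0]'

```text
t: 27.55
tool_pos: [0.4385, 0.0175, 0.2246]
orientation: [-2.16, -2.281, 0.0]
force: [-0.1, 0.2, 0.2]
opening: 0.0
gripper_force: 0.0
```

play_rows --deltas '[-30, 0, -10, 0, 0, -30, 0, 0, 0, 0, -30, 0, 0, 0, 0, -30, 0, 0, 0, 0, -30, 0, 0, 0, 0, -30, 0, 0, 0, 0, -30, 0, 0, 0, 0, -30, 0, 0, 0, 0, 0, 0, 0, 0, 0, 0, 0, 0, 0, 0]'

```text
t: 28.38
tool_pos: [0.4518, -0.2234, 0.2337]
orientation: [2.163, 2.278, 0.0]
force: [-0.5, 1.0, -0.1]
opening: 0.0007
gripper_force: 0.0
```

```bash
python3 -c "
from h import *
S=chk();T=cam('top');print(bars(T))
cv2.imwrite('pics/p7.png',np.vstack([cv2.resize(T['pixels'][150:310,120:400],(600,343)),cv2.resize(S['pixels'][160:240,230:370],(600,250))]))"
```

```text
t 28.38 p [ 0.4518 -0.2234  0.2337] stand xy mm [-306.2   95.3] yaw err deg -0.14000000000000012 tool z [ 0.  0. -1.] F [-0.46  0.96 -0.12] open 0.001Traceback (most recent call last):
  File "<string>", line 3, in <module>
    S=chk();T=cam('top');print(bars(T))
  File "h.py", line 33, in chk
    print('theta',round(brentq(g,-.2,.7),3),bars(S))
                        ~~~~~~^^^^^^^^^^
    r = _zeros._brentq(f, a, b, xtol, rtol, maxiter, args, full_output, disp)
ValueError: f(a) and f(b) must have different signs
```

```bash
python3 -c "
from h import *
S=cam('side');T=cam('top');print(bars(T),bars(S))
cv2.imwrite('pics/p7.png',np.vstack([cv2.resize(T['pixels'][150:310,120:400],(600,343)),cv2.resize(S['pixels'][160:240,230:370],(600,250))]))"
```

```text
{'red': [(236, [252.9, 204.9]), (152, [233.0, 232.5])], 'blue': [(123, [237.3, 204.4])], 'green': [(141, [166.0, 193.1])]} {'red': [(66, [303.8, 191.3])], 'blue': [], 'green': [(105, [272.7, 221.6])]}
```

View pics/p7.png

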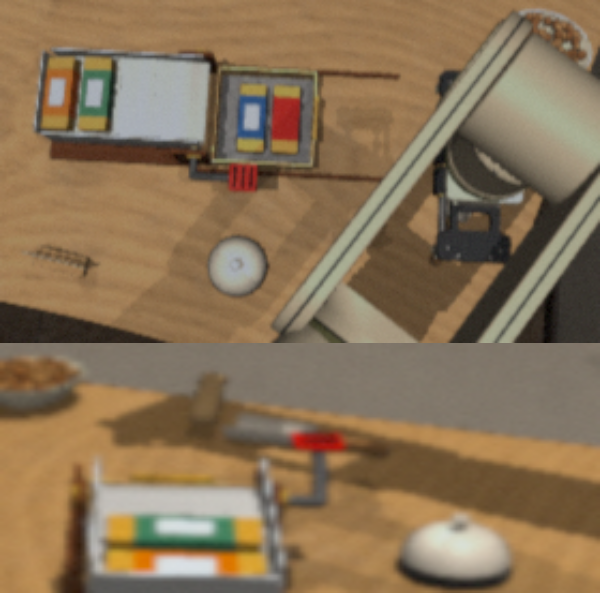

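Red and blue lie in the tray, green and orange are in the trough, the pad is back at its start pixel (233,232.5), and the arm is clear.

```bash
python3 -c "
from h import *
print(robot.close_job())"
```

```text
the job is handed in; nothing more can be done
None
```

The job is handed in at about 28 s: the tray was pushed to its hard stop, bars one (red) and two (blue) came out one at a time and lie in the tray, the trough is eased back to rest with green and orange still in it, and the arm is clear.

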